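# Mount the trimming chuck on the banding wheel's pins

### The arm

A 7-joint arm with a two-finger parallel gripper is mounted at the origin on the work surface. World frame = base frame: x ahead of the robot, y to its left, z up, the work surface at z = 0. Lengths are in mm, angles in rad, forces in N, time in s.
With the tool pointing down it reaches from about 350 to 900 mm from the base axis. Payload 19.9 kg.
Tool frame: the origin (TCP) lies at the very end of the fingers, on their centre line; the grasp point (between the pads) lies env.grip_point_offset behind it (env.grip_point_offset is the distance from the TCP to the grasp point, in mm); z points along the fingers, y is the direction in which the jaws open and shut (so a half turn about z gives the same grasp; the last joint's range is limited). The gripper opens to 85 mm and grips with 20 to 120 N. Pads are 22 mm wide; open, the fingers measure 114 mm over their backs; the gripper's body (76 mm by 85 mm) begins 54 mm behind the grasp point. The pads swing forward as they close: fully open they stand 13 mm farther back than shut.
Start: joints at [1.236, 0.417, -0.01, 1.614, 0.005, 1.111, -0.053], TCP at [180.99, -598.201, 231.26] pointing down, gripper open.
Joint ranges: [-2.81, 2.81], [-0.39, 2.02], [-1.27, 1.25], [0.06, 2.57], [-1.19, 4.33], [0.19, 2], [-2.82, 2.82]. Speed limits (rad/s): [1.89, 1.89, 2.39, 2.39, 3.01, 3.01, 3.01].

### API

Orientations are given as a unit quaternion [w, x, y, z].
In Python, from cell import env gives the robot as it stands.
- The arm moves only by the tool apply_moves, never from a script. Its argument "rows" is a list of rows, each an object with "xyz": the shift along the world's x, y, z in cm, a list of three; "yaw": the turn about the world's z in rad; "jaw": the finger opening in cm, from 0 to 8.54. A call has 1 to 10 rows; each row shifts and turns the commanded pose from where the row before left it; what a row does not reach is not made up. A row lasts 1/10 s, in which the tool goes at most 50 mm and 8.59 degrees, less where a joint would pass 70% of its speed; a pose out of reach is approached as far as the arm can. A call is refused whole if a number of a shift passes 5 or a number of a turn 0.15, either way. A call with a gripper value outside its range is refused whole. The fingers move at their own pace and stop on an object; the grip force is fixed at half the most. Time passes only in rows, so rows that do not move let the fingers close. It gives the time, the measured TCP pose, the force and the opening at its end, in the units of the state.
- env.sense(): the state, without advancing time (a new reading comes with each control period).
- env.get_image(name): name is "scene" or "side" or "wrist"; returns a dict with "frame" (384x512x3 uint8, blue, green, red), "depth" (384x512 float32, mm along the optical axis (not along the pixel's ray), 0 where there is no reading), "fx", "fy", "cx", "cy" (pixels), "T" (4x4, takes a point from camera to world coordinates); the wrist camera has in their place "tool_from_camera" (4x4, takes a point from camera to tool coordinates, whose origin is the TCP and whose axes are the flange's). Camera axes: x right, y down, z forward; pixel columns grow to the right and rows downward; lengths in mm; the calibration is good to about 2 mm. A picture is of the moment at which its call begins: read the wrist's pose just before it.
- env.job_done(): hands the job in, once; it reports no verdict.
The state is a dict: "t": time; "joints": joint angles; "joint_velocities": joint speeds; "tau": joint torques, N m; "tool_pos": TCP position; "tool_rot": TCP orientation; "force": force on the tool from outside, world axes, zero at the start; "wrist_torque": the same for the moment, N m; "gripper_width": opening from 0.0 (shut) to 1.0 (fully open).
Only numpy, scipy, OpenCV 4.12 (cv2) and the standard library are available. Lean on these libraries where they do the work, as an engineer would, in place of code of your own. Each camera call takes 0.05 s, during which the arm holds its last target.

### The job

Mount the chuck board (the black round bat with the terracotta chuck on it) on the green banding wheel, ready for work: both brass pins of the wheel must sit in the bat's two holes and the bat must lie flat on the wheel head. Let go of it, and leave the jar and everything else on the table where they are.

Things in the scene. Friction and masses are not known exactly. Their poses are not given: they have to be found in the camera images.
- chuck_grip (a point): Point on the chuck board's axis, 62 mm above its underside, amid the chuck's straight part. z up along the axis, x towards hole_a. Board: one rigid balanced piece, about 0.6 kg: black 16-sided bat 200 mm across, 12 mm thick; terracotta chuck on it: foot flange 84 mm wide up to 22 mm above the underside, then upright open tube, 60 mm outer, 44 mm inner diameter, rim at 90 mm. Starts flat on the table, any yaw
- hole_a (a point): Centre of one of the bat's two holes, at the underside of the bat. The holes go right through, each 15.5 mm wide, 80 mm from the board's axis on opposite sides (160 mm apart), mouths slightly chamfered. z up, x from hole_b to hole_a
- hole_b (a point): The other hole, alike, at the underside of the bat, opposite hole_a. The board may be mounted either way round
- head_center (a point): Centre of the wheel head's top face: a bare metal disc 220 mm across, top face 65 mm above the table, turning with light friction about its vertical axis on the banding wheel's fixed green foot. x points to pin_a, z up. It starts at any angle and turns if pushed
- pin_a (a point): Foot of one of the two brass pins, on the top face of the head. Each pin is 12 mm in diameter, tapering to 6 mm over the top 5 mm, stands 11 mm above the face, 80 mm from the centre, opposite each other (160 mm apart)
- pin_b (a point): Foot of the other brass pin, alike
- jar: Restored terracotta jar with white plaster fills, 148 mm across, 182 mm tall; origin at the centre of its underside. Leave alone
- brush_tin: Yellow tin with brushes, 80 mm across, 105 mm tall, about 220 mm with the brushes; origin at the centre of its underside. Leave alone
- plaster_bowl: Blue plaster bowl, 116 mm across, 50 mm tall; origin at the centre of its underside. Leave alone
- adhesive_jar: Amber glass jar, 68 mm across, 95 mm tall; origin at the centre of its underside. Leave alone
- spatula: Spatula, 190 mm long, lying flat between wheel and board; origin about its middle, x along it. Leave alone
- brush: Flat brush, 180 mm long, lying on the far side; x along it. Leave alone
- rib: Flat wooden rib, 110 x 55 x 8 mm; origin at the centre of its underside. Leave alone
Mind the look-alikes: they are no part of the job. What is shaped like the part that bears chuck_grip but blue is not meant.

How it is judged (in metres and radians):
At the end, for the whole second after the job is handed in: Each hole of the bat (taken at its underside) lies within 4 mm of the foot of its own pin, either way round, so both pins are in their holes and the bat lies flat on the head; the board is released and at rest (((distance between hole_a and pin_a below 0.004 m and distance between hole_b and pin_b below 0.004 m) or (distance between hole_a and pin_b below 0.004 m and distance between hole_b and pin_a below 0.004 m)) and linear speed of chuck_board below 0.02 m/s); the robot touches nothing.
It fails at once if the jar, brush tin, bowl or adhesive jar is shifted by more than 30 mm or tipped (distance of any of jar, brush_tin, plaster_bowl, adhesive_jar from where it was at the start of the episode above 0.03 m or angle between any of jar, brush_tin, adhesive_jar's own z axis and vertical above 0.3 rad).
It fails at once if the spatula, brush or rib is shifted by more than 40 mm (distance of any of spatula, brush, rib from where it was at the start of the episode above 0.04 m).
It also fails if it takes over 43 s, if anything falls off the work surface, if the arm or the gripper's body presses on something with over 40 N, if the wrist force passes 120 N, or if a joint passes its speed limit or range.

## Working session

There is one attempt and no reset: what is moved stays moved. The work goes in short steps, Python scripts to look and compute and a tool call to move; the robot and the scene stay as the last step left them, time stands still between calls to the robot, and variables do not carry over. Pictures are saved under pics/ and viewed, and the job is handed in when it is done.

Besides the shell and the picture viewer there is one more tool, called after "Emit:" by a JSON object that holds its "method" and its "body". apply_moves: Moves the arm, as the interface text tells. Its arguments: {"type":"object","properties":{"rows":{"type":"array","items":{"type":"object","properties":{"xyz":{"type":"array","items":{"type":"number"}},"yaw":{"type":"number"},"jaw":{"type":"number"}}}}},"required":["rows"]}

```bash
mkdir -p pics; ls; cat > h.py <<'E'
import numpy as np,cv2
from cell import env
def grab(n,tag):
    s=env.sense(); im=env.get_image(n); cv2.imwrite(f'pics/{tag}.png',im['frame'])
    np.savez(f'{tag}.npz',s_pos=s['tool_pos'],s_rot=s['tool_rot'],**{k:np.asarray(v) for k,v in im.items()})
    return s,im
E
python3 - <<'E'
from h import *
print(env.grip_point_offset)
for n in ['scene','side','wrist']:
    s,im=grab(n,n+'0'); print(n,im.get('T',im.get('tool_from_camera')),im['fx'],im['cx'],im['cy'])
print(s)
E
```

```text
pics
18.700000000000003
scene [[ 1.32989053e-01  6.50253572e-01 -7.47986768e-01  1.66289604e+03]
 [ 9.90972605e-01 -7.43343473e-02  1.11569265e-01 -2.00197171e+02]
 [ 1.69472048e-02 -7.56071886e-01 -6.54269130e-01  1.06433107e+03]
 [ 0.00000000e+00  0.00000000e+00  0.00000000e+00  1.00000000e+00]] 389.48260158343277 253.49163822713962 187.7975347180901
side [[-7.37555884e-01 -4.93582576e-01  4.60855247e-01 -2.53849123e+02]
 [-6.75279830e-01  5.42033193e-01 -5.00197130e-01  8.34644453e+02]
 [-2.91025278e-03 -6.80129589e-01 -7.33086129e-01  1.31450460e+03]
 [ 0.00000000e+00  0.00000000e+00  0.00000000e+00  1.00000000e+00]] 495.57639175957144 254.48792995402053 184.90731862432463
wrist [[-3.04356570e-04 -9.49183842e-01 -3.14722008e-01  8.00036949e+01]
 [ 9.99999630e-01 -3.57589308e-05 -8.59217505e-04  6.36980893e-02]
 [ 8.04301250e-04 -3.14722153e-01  9.49183502e-01 -1.41623079e+02]
 [ 0.00000000e+00  0.00000000e+00  0.00000000e+00  1.00000000e+00]] 284.00356686518154 257.10292344618546 190.16853584760548
{'t': 0.1, 'joints': array([ 1.23552902,  0.41791786, -0.01031041,  1.61414502,  0.0046589 ,
        1.11071049, -0.05302214]), 'joint_velocities': array([-0.00024651, -0.00235513,  0.00360903, -0.00315685,  0.00027598,
       -0.00014235,  0.00129606]), 'tau': array([ 2.41646230e-03, -8.65815210e+01,  6.80711512e-01, -4.35630155e+01,
        1.93006679e-02,  4.88846563e-03,  2.85847847e-05]), 'tool_pos': array([ 180.88372655, -597.9032546 ,  230.70750258]), 'tool_rot': array([-5.68046937e-04,  9.89233678e-01,  1.46343417e-01, -1.08729381e-04]), 'force': array([0.58942023, 0.17394684, 0.01431639]), 'wrist_torque': array([-0.00663873, -0.00366972, -0.00068094]), 'gripper_width': 0.9993497354071652}
```

View pics/scene0.png

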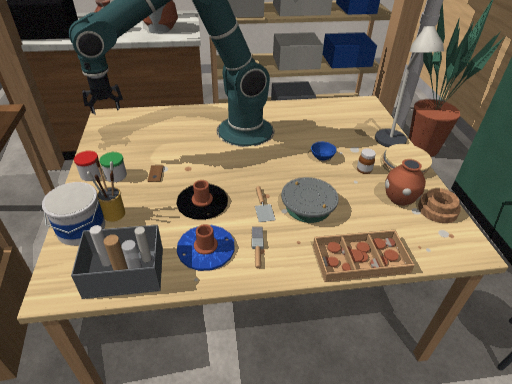

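View pics/side0.png

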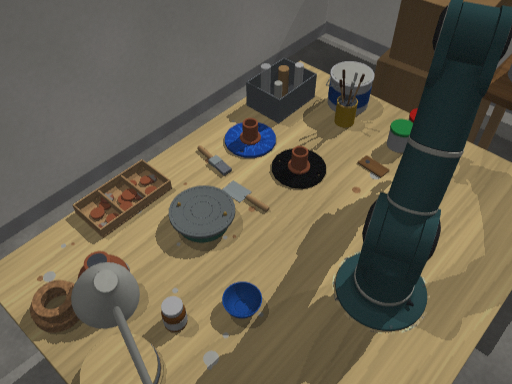

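View pics/wrist0.png

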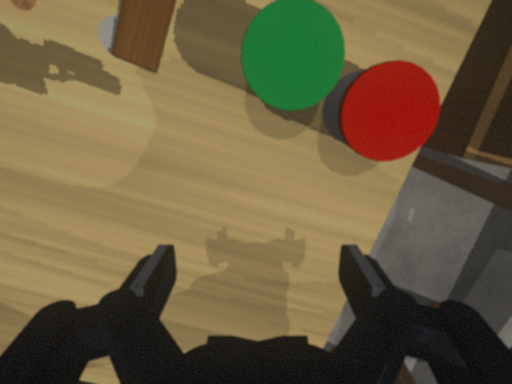

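```bash
cat >> h.py <<'E'
def world(d,u,v,z=None):
    T=d['T']; r=T[:3,:3]@np.array([(u-d['cx'])/d['fx'],(v-d['cy'])/d['fy'],1.0])
    if z is None: return T[:3,3]+r*float(d['depth'][int(round(v)),int(round(u))])
    return T[:3,3]+r*(z-T[2,3])/r[2]
E
python3 - <<'E'
from h import *
d=np.load('scene0.npz');e=np.load('side0.npz')
f=d['frame'];g=e['frame']
a=cv2.resize(f[165:285,150:350],(800,480),interpolation=cv2.INTER_CUBIC);cv2.imwrite('pics/c1.png',a)
b=cv2.resize(g[110:250,150:350],(800,560),interpolation=cv2.INTER_CUBIC);cv2.imwrite('pics/c2.png',b)
for n,dd,px in [('scene',d,[(202,185,90),(308,198,65),(202,202,12),(206,232,90)]),('side',e,[(299,150,90),(202,212,65),(250,125,90)])]:
    for u,v,z in px: print(n,u,v,world(dd,u,v).round(),world(dd,u,v,z).round())
E
```

```text
scene 202 185 [ 483. -229.   67.] [ 510. -228.   90.]
scene 308 198 [607. 168.  68.] [603. 169.  65.]
scene 202 202 [ 539. -234.   28.] [ 522. -234.   12.]
scene 206 232 [ 721. -224.   52.] [ 756. -223.   90.]
side 299 150 [ 527. -255.   67.] [ 513. -235.   90.]
side 202 212 [578. 186.  63.] [577. 187.  65.]
side 250 125 [ 765. -247.   57.] [ 738. -218.   90.]
```

View pics/c1.png

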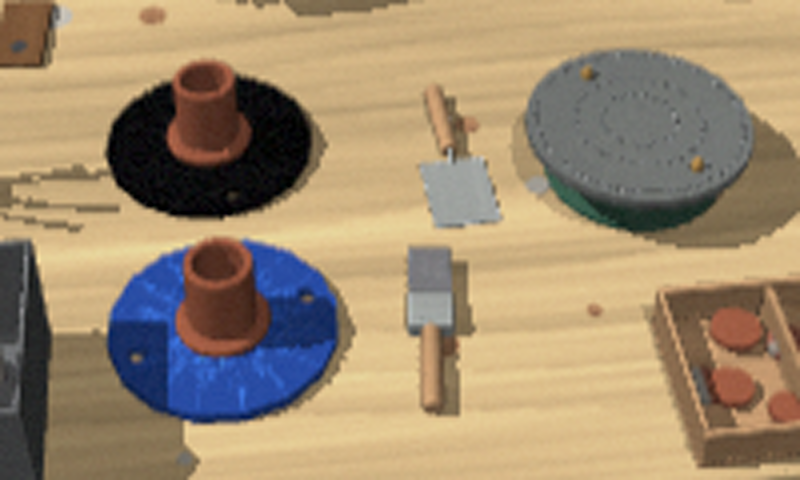

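View pics/c2.png

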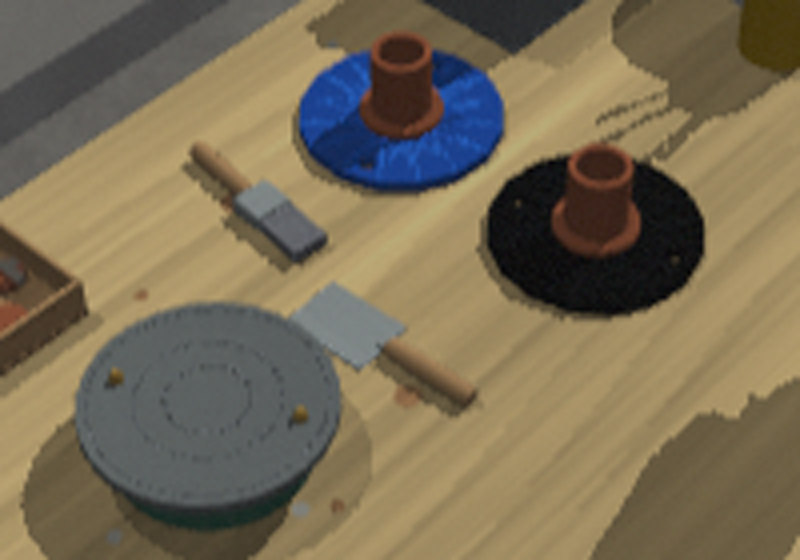

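```bash
python3 - <<'E'
from h import *
d=np.load('scene0.npz');e=np.load('side0.npz')
def show(n,A,B):
    A,B=A[:2],B[:2];print(n,A.round(1),B.round(1),'mid',((A+B)/2).round(1),'len',np.linalg.norm(A-B).round(1),'ang',np.arctan2(*(B-A)[::-1]).round(3))
show('pins scene',world(d,297,183.25,74),world(d,324.25,205.75,74))
show('pins side',world(e,179,204,74),world(e,225,213.25,74))
show('holes side',world(e,279.5,160.75,11),world(e,319,175,11))
print(world(d,208,214,11))
for dd,n in((d,'scene'),(e,'side')):
    hsv=cv2.cvtColor(dd['frame'],cv2.COLOR_BGR2HSV)
    v,u=np.mgrid[:384,:512]
    R=np.stack([(u-dd['cx'])/dd['fx'],(v-dd['cy'])/dd['fy'],np.ones_like(u)],-1)*dd['depth'][...,None]
    W=R@dd['T'][:3,:3].T+dd['T'][:3,3]
    for nm,c,z in(('board',(515,-232),(5,20)),('wheel',(585,175),(58,72))):
        m=(np.hypot(W[...,0]-c[0],W[...,1]-c[1])<135)&(W[...,2]>z[0])&(W[...,2]<z[1])
        m=m.astype(np.uint8); cs,_=cv2.findContours(m,0,1); k=max(cs,key=cv2.contourArea)
        zz=12 if nm=='board' else 65
        p=np.array([world(dd,*q[0],zz)[:2] for q in k],np.float32)
        print(n,nm,cv2.minEnclosingCircle(p), cv2.fitEllipse(p))
E
```

```text
pins scene [523.  143.2] [661.3 215.8] mid [592.2 179.5] len 156.2 ang 0.484
pins side [652.1 219.2] [512.  145.1] mid [582.1 182.2] len 158.5 ang -2.655
holes side [ 579.7 -209.3] [ 424.7 -249.9] mid [ 502.2 -229.6] len 160.3 ang -2.886
[ 590.70529748 -213.8679643    11.        ]
scene board ((509.53070068359375, -229.80995178222656), 109.12844848632812) ((510.50634765625, -232.56727600097656), (193.12030029296875, 197.4619140625), 78.2129135131836)
scene wheel ((588.608154296875, 178.6641082763672), 113.11697387695312) ((587.619140625, 178.3377685546875), (216.25613403320312, 220.89695739746094), 68.55452728271484)
side board ((506.56597900390625, -238.72116088867188), 122.26078796386719) ((506.5124206542969, -233.0942840576172), (204.7445068359375, 209.51776123046875), 102.6116714477539)
side wheel ((584.2233276367188, 181.32887268066406), 112.91023254394531) ((585.3339233398438, 181.02239990234375), (215.67922973632812, 220.78448486328125), 51.609619140625)
```

Two candidates: the black bat with terracotta chuck (scene ~(202,200), side ~(299,165)) and the blue look-alike (scene ~(206,245), side ~(250,138)). The task asks for the black one, and the enlarged crops confirm its colour. The wheel is at scene (310,200), with brass pins at (297,183) and (324,206). Next I move the wrist camera over the board.

Emit:
{"method": "apply_moves", "body": {"rows": [{"xyz": [2.7, 3.5, 0], "yaw": 0, "jaw": 8.54}, {"xyz": [2.7, 3.5, 0], "yaw": 0, "jaw": 8.54}, {"xyz": [2.7, 3.5, 0], "yaw": 0, "jaw": 8.54}, {"xyz": [2.7, 3.5, 0], "yaw": 0, "jaw": 8.54}, {"xyz": [2.7, 3.5, 0], "yaw": 0, "jaw": 8.54}, {"xyz": [2.7, 3.5, 0], "yaw": 0, "jaw": 8.54}, {"xyz": [2.7, 3.5, -0.5], "yaw": 0, "jaw": 8.54}, {"xyz": [2.7, 3.5, -1], "yaw": 0, "jaw": 8.54}, {"xyz": [2.7, 3.5, -1], "yaw": 0, "jaw": 8.54}, {"xyz": [2.7, 3.5, -1], "yaw": 0, "jaw": 8.54}]}}

```text
t: 1.15
tool_pos: [451.7, -246.7, 196.0]
tool_rot: [0.0, 0.989, 0.146, 0.0]
force: [0.5, -0.9, -0.0]
gripper_width: 1.0
```

Emit:
{"method": "apply_moves", "body": {"rows": [{"xyz": [0, 0, 0], "yaw": 0, "jaw": 8.54}, {"xyz": [0, 0, 0], "yaw": 0, "jaw": 8.54}, {"xyz": [0, 0, 0], "yaw": 0, "jaw": 8.54}]}}

```text
t: 1.45
tool_pos: [450.5, -249.0, 196.3]
tool_rot: [0.0, 0.989, 0.146, -0.0]
force: [0.0, -0.7, 0.2]
gripper_width: 0.999
```

```bash
cat >> h.py <<'E'
from scipy.spatial.transform import Rotation as Ro
def wcam(tag):
    s,im=grab('wrist',tag)
    q=s['tool_rot'];M=np.eye(4);M[:3,:3]=Ro.from_quat([q[1],q[2],q[3],q[0]]).as_matrix();M[:3,3]=s['tool_pos']
    im['T']=M@im['tool_from_camera']; np.savez(f'{tag}.npz',**{k:np.asarray(v) for k,v in im.items()})
    x=M[:3,0]; print('t',s['t'],'pos',s['tool_pos'].round(1),'yaw',np.arctan2(x[1],x[0]).round(4),'F',s['force'].round(1),'w',s['gripper_width'])
    return s,im
E
python3 - <<'E'
from h import *
s,im=wcam('w1')
E
```

```text
t 1.45 pos [ 450.5 -249.   196.3] yaw 0.2927 F [ 0.  -0.7  0.2] w 0.9992517580001072
```

View pics/w1.png

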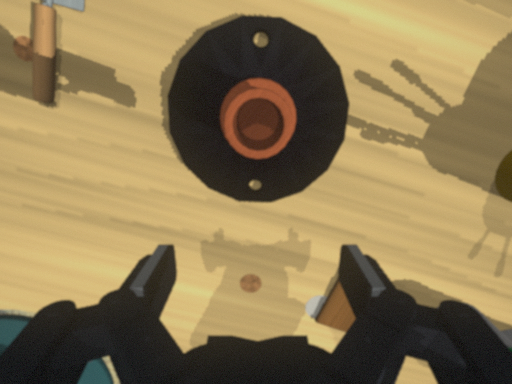

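```bash
python3 - <<'E'
from h import *
d=np.load('w1.npz');f=d['frame'];hsv=cv2.cvtColor(f,cv2.COLOR_BGR2HSV)
dark=(hsv[...,2]<60).astype(np.uint8);dark[235:]=0
terr=((hsv[...,0]<12)&(hsv[...,1]>120)&(hsv[...,2]>60)).astype(np.uint8);terr[:,:205]=0;terr[175:]=0
cs,h=cv2.findContours(dark,cv2.RETR_CCOMP,1)
k=max(range(len(cs)),key=lambda i:cv2.contourArea(cs[i]))
P=[]
for i,c in enumerate(cs):
    if h[0][i][3]==k and 20<cv2.contourArea(c)<600:
        m=cv2.moments(c);u,v=m['m10']/m['m00'],m['m01']/m['m00'];print(u,v,cv2.contourArea(c),world(d,u,v,12)[:2],world(d,u,v,6)[:2]);P.append(world(d,u,v,6)[:2])
hull=np.array([world(d,*q[0],12)[:2] for q in cs[k]],np.float32)
print('outline',cv2.minEnclosingCircle(hull),cv2.fitEllipse(hull))
cs,_=cv2.findContours(terr,0,1);c=max(cs,key=cv2.contourArea);print(cv2.fitEllipse(c))
# rim: points by depth
v,u=np.mgrid[:384,:512]
R=np.stack([(u-d['cx'])/d['fx'],(v-d['cy'])/d['fy'],np.ones_like(u)],-1)*d['depth'][...,None]
W=R@d['T'][:3,:3].T+d['T'][:3,3]
m=(terr>0)&(W[...,2]>80)&(W[...,2]<100)
cs,_=cv2.findContours(m.astype(np.uint8),0,1);c=max(cs,key=cv2.contourArea)
p=np.array([world(d,*q[0],90)[:2] for q in c],np.float32);print('rim',cv2.minEnclosingCircle(p),cv2.fitEllipse(p),np.median(W[m][:,2]))
if len(P)==2:
    A,B=P;print('mid',(A+B)/2,np.linalg.norm(A-B),np.arctan2(*(B-A)[::-1]))
E
```

```text
254.58128654970756 184.1766081871345 142.5 [ 429.8726572  -251.86538238] [ 428.08172401 -252.34189939]
260.19545131485427 39.3546552949538 234.5 [ 580.80849203 -212.91759385] [ 581.79642955 -212.67704544]
outline ((505.4386291503906, -232.5572052001953), 99.53815460205078) ((505.46722412109375, -232.5555877685547), (195.74745178222656, 196.3693389892578), 163.67312622070312)
((257.9536437988281, 117.72875213623047), (76.2420654296875, 81.60221099853516), 0.04381608963012695)
rim ((505.0769958496094, -233.18881225585938), 29.5240478515625) ((505.07183837890625, -233.26588439941406), (57.9547004699707, 58.1450309753418), 54.488319396972656) 88.86558373034143
mid [ 504.93907678 -232.50947241] 158.74983885851321 0.2525331892291412
```

Emit:
{"method": "apply_moves", "body": {"rows": [{"xyz": [2.7, 0.8, -1], "yaw": 0, "jaw": 8.54}, {"xyz": [2.77, 0.82, -2], "yaw": 0, "jaw": 8.54}, {"xyz": [0, 0, -3], "yaw": 0, "jaw": 8.54}, {"xyz": [0, 0, -1.5], "yaw": 0, "jaw": 8.54}, {"xyz": [0, 0, 0], "yaw": 0, "jaw": 8.54}, {"xyz": [0, 0, 0], "yaw": 0, "jaw": 8.54}]}}

```text
t: 2.1
tool_pos: [505.4, -232.9, 122.1]
tool_rot: [0.0, 0.989, 0.146, 0.0]
force: [0.2, -0.1, 0.1]
gripper_width: 1.003
```

```bash
python3 - <<'E'
from h import *
s,im=wcam('w2')
E
```

```text
t 2.1 pos [ 505.4 -232.9  122.1] yaw 0.2925 F [ 0.2 -0.1  0.1] w 1.0032092080533481
```

View pics/w2.png

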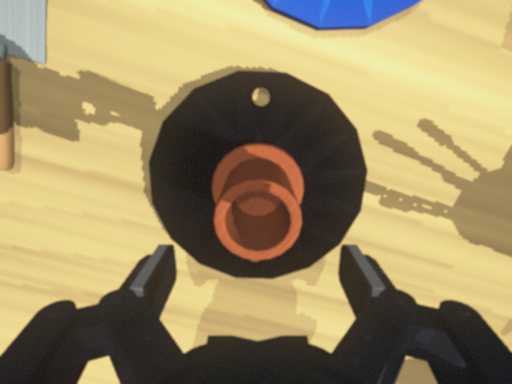

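The chuck rim at (258,220) is centred between the fingers (columns 175 and 342), so I descend and grip.

Emit:
{"method": "apply_moves", "body": {"rows": [{"xyz": [0, 0, -2.5], "yaw": 0, "jaw": 8.54}, {"xyz": [0, 0, -2.5], "yaw": 0, "jaw": 8.54}, {"xyz": [0, 0, -2], "yaw": 0, "jaw": 8.54}, {"xyz": [0, 0, -0.9], "yaw": 0, "jaw": 8.54}, {"xyz": [0, 0, 0], "yaw": 0, "jaw": 8.54}, {"xyz": [0, 0, 0], "yaw": 0, "jaw": 5}, {"xyz": [0, 0, 0], "yaw": 0, "jaw": 5}, {"xyz": [0, 0, 0], "yaw": 0, "jaw": 5}, {"xyz": [0, 0, 0], "yaw": 0, "jaw": 5}, {"xyz": [0, 0, 0], "yaw": 0, "jaw": 5}]}}

```text
t: 3.15
tool_pos: [506.4, -232.6, 44.0]
tool_rot: [0.001, 0.989, 0.146, 0.001]
force: [-3.1, 0.6, 12.9]
gripper_width: 0.7
```

Emit:
{"method": "apply_moves", "body": {"rows": [{"xyz": [0, 0, 0], "yaw": 0, "jaw": 5}, {"xyz": [0, 0, 0], "yaw": 0, "jaw": 5}, {"xyz": [0, 0, 0], "yaw": 0, "jaw": 5}]}}

```text
t: 3.45
tool_pos: [506.5, -232.6, 44.0]
tool_rot: [0.001, 0.989, 0.146, 0.001]
force: [-3.1, 0.4, 12.4]
gripper_width: 0.7
```

Grip is confirmed at a 60 mm opening. The board would hide the wheel from the wrist camera, so I release it and measure the pins with the same camera first.

Emit:
{"method": "apply_moves", "body": {"rows": [{"xyz": [0, 0, 0], "yaw": 0, "jaw": 8.54}, {"xyz": [0, 0, 0], "yaw": 0, "jaw": 8.54}, {"xyz": [0, 0, 0], "yaw": 0, "jaw": 8.54}, {"xyz": [0, 0, 3], "yaw": 0, "jaw": 8.54}, {"xyz": [0, 0, 4], "yaw": 0, "jaw": 8.54}, {"xyz": [0, 0, 4], "yaw": 0, "jaw": 8.54}, {"xyz": [0, 2, 4], "yaw": 0, "jaw": 8.54}, {"xyz": [0.2, 4, 0], "yaw": 0, "jaw": 8.54}, {"xyz": [0.5, 4.5, 0], "yaw": 0, "jaw": 8.54}, {"xyz": [0.5, 4.5, 0], "yaw": 0, "jaw": 8.54}]}}

```text
t: 4.45
tool_pos: [517.6, -80.6, 192.8]
tool_rot: [0.0, 0.989, 0.146, 0.0]
force: [1.2, 0.7, 0.2]
gripper_width: 1.002
```

Emit:
{"method": "apply_moves", "body": {"rows": [{"xyz": [0.5, 4.5, 0], "yaw": 0, "jaw": 8.54}, {"xyz": [0.5, 4.5, 0], "yaw": 0, "jaw": 8.54}, {"xyz": [0.5, 4.5, 0], "yaw": 0, "jaw": 8.54}, {"xyz": [0.5, 4.5, 0], "yaw": 0, "jaw": 8.54}, {"xyz": [0, 4, 0], "yaw": 0, "jaw": 8.54}, {"xyz": [0, 3, 0], "yaw": 0, "jaw": 8.54}, {"xyz": [0, 0, 0], "yaw": 0, "jaw": 8.54}, {"xyz": [0, 0, 0], "yaw": 0, "jaw": 8.54}, {"xyz": [0, 0, 0], "yaw": 0, "jaw": 8.54}]}}

```text
t: 5.35
tool_pos: [537.8, 166.8, 192.2]
tool_rot: [0.0, 0.989, 0.146, -0.0]
force: [-0.1, -0.1, -0.2]
gripper_width: 0.999
```

```bash
python3 - <<'E'
from h import *
s,im=wcam('w3')
E
```

```text
t 5.35 pos [537.8 166.8 192.2] yaw 0.2924 F [-0.1 -0.1 -0.2] w 0.9987847669076031
```

View pics/w3.png

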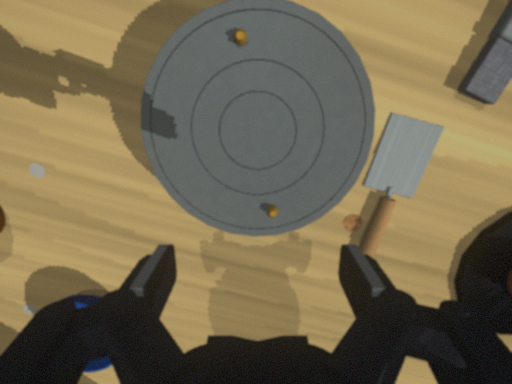

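```bash
python3 - <<'E'
from h import *
d=np.load('w3.npz');f=d['frame'];hsv=cv2.cvtColor(f,cv2.COLOR_BGR2HSV)
brass=((hsv[...,0]>8)&(hsv[...,0]<28)&(hsv[...,1]>120)).astype(np.uint8)
disc=np.zeros_like(brass);cv2.circle(disc,(258,122),105,1,-1)
n,l,st,c=cv2.connectedComponentsWithStats(brass&disc)
P=[]
for i in range(1,n):
    if st[i,4]>15:
        print(c[i],st[i]);P.append(c[i])
for z in(65,71,74,76):
    A,B=[world(d,*p,z)[:2] for p in P];print(z,A.round(1),B.round(1),'mid',((A+B)/2).round(1),np.linalg.norm(A-B).round(1),np.arctan2(*(A-B)[::-1]).round(4))
a=[cv2.resize(f[int(p[1])-25:int(p[1])+25,int(p[0])-25:int(p[0])+25],(400,400),interpolation=0) for p in P]
cv2.imwrite('pics/pins.png',np.hstack(a))
gray=((hsv[...,1]<60)&(hsv[...,2]>40)).astype(np.uint8)
gray=cv2.morphologyEx(gray,cv2.MORPH_OPEN,np.ones((7,7)))
cs,_=cv2.findContours(gray,0,1);k=max(cs,key=cv2.contourArea)
k=np.array([q for q in k if q[0][1]>2])
p=np.array([world(d,*q[0],65)[:2] for q in k],np.float32)
print(cv2.minEnclosingCircle(p),cv2.fitEllipse(p))
E
```

```text
[240.15972222  36.56944444] [234  30  13  15 144]
[272.27272727 210.875     ] [268 206  10  11  88]
65 [655.9 217.4] [512.1 143. ] mid [584.  180.2] 161.9 0.4774
71 [655.  216.8] [514.4 144. ] mid [584.7 180.4] 158.3 0.4774
74 [654.5 216.5] [515.6 144.6] mid [585.1 180.5] 156.5 0.4774
76 [654.2 216.3] [516.3 144.9] mid [585.3 180.6] 155.3 0.4774
((584.6611328125, 180.95779418945312), 108.61015319824219) ((584.6968383789062, 180.92691040039062), (215.40081787109375, 215.74649047851562), 153.45542907714844)
```

View pics/pins.png

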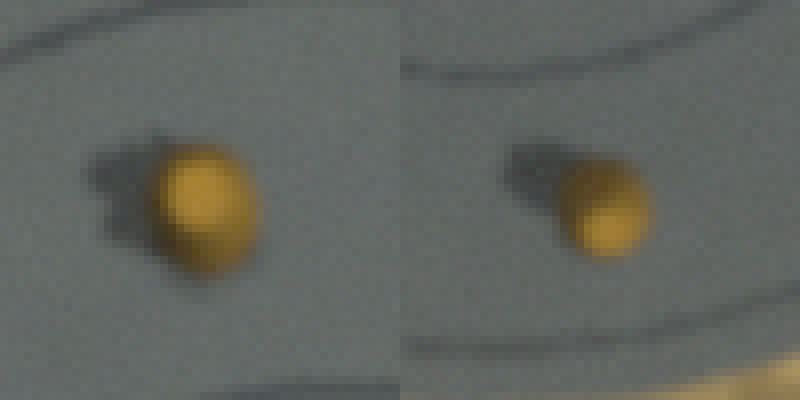

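Wheel centre is (584.6,180.7) with pin axis 0.477 rad, and the disc outline agrees with the pins. I go back and re-measure the board, since the grip may have nudged it.

Emit:
{"method": "apply_moves", "body": {"rows": [{"xyz": [-0.9, -4.2, 0], "yaw": 0, "jaw": 8.54}, {"xyz": [-0.9, -4.2, 0], "yaw": 0, "jaw": 8.54}, {"xyz": [-0.9, -4.2, 0], "yaw": 0, "jaw": 8.54}, {"xyz": [-0.9, -4.2, 0], "yaw": 0, "jaw": 8.54}, {"xyz": [-0.9, -4.2, 0], "yaw": 0, "jaw": 8.54}, {"xyz": [-0.9, -4.2, 0], "yaw": 0, "jaw": 8.54}, {"xyz": [-0.9, -4.2, 0], "yaw": 0, "jaw": 8.54}, {"xyz": [-0.9, -4.2, 0], "yaw": 0, "jaw": 8.54}, {"xyz": [-0.9, -4.2, 0], "yaw": 0, "jaw": 8.54}, {"xyz": [-0.7, -3.8, 0], "yaw": 0, "jaw": 8.54}]}}

```text
t: 6.4
tool_pos: [448.2, -251.0, 192.5]
tool_rot: [0.0, 0.989, 0.145, 0.0]
force: [0.7, 0.6, -0.0]
gripper_width: 0.996
```

Emit:
{"method": "apply_moves", "body": {"rows": [{"xyz": [0, 0, 0], "yaw": 0, "jaw": 8.54}, {"xyz": [0, 0, 0], "yaw": 0, "jaw": 8.54}, {"xyz": [0, 0, 0], "yaw": 0, "jaw": 8.54}]}}

```text
t: 6.7
tool_pos: [449.6, -247.6, 192.3]
tool_rot: [-0.0, 0.989, 0.146, 0.0]
force: [-0.2, -0.6, 0.3]
gripper_width: 0.996
```

```bash
python3 - <<'E'
from h import *
s,d=wcam('w4');f=d['frame'];hsv=cv2.cvtColor(f,cv2.COLOR_BGR2HSV)
dark=(hsv[...,2]<60).astype(np.uint8);dark[235:]=0
terr=((hsv[...,0]<12)&(hsv[...,1]>120)&(hsv[...,2]>60)).astype(np.uint8);terr[:,:205]=0;terr[175:]=0
cs,h=cv2.findContours(dark,cv2.RETR_CCOMP,1)
k=max(range(len(cs)),key=lambda i:cv2.contourArea(cs[i]))
P=[]
for i,c in enumerate(cs):
    if h[0][i][3]==k and 20<cv2.contourArea(c)<600:
        m=cv2.moments(c);u,v=m['m10']/m['m00'],m['m01']/m['m00'];P.append(world(d,u,v,6)[:2])
hull=np.array([world(d,*q[0],12)[:2] for q in cs[k]],np.float32)
print('outline',cv2.minEnclosingCircle(hull))
A,B=P[:2];print(len(P),'mid',(A+B)/2,np.linalg.norm(A-B),np.arctan2(*(B-A)[::-1]))
v,u=np.mgrid[:384,:512]
R=np.stack([(u-d['cx'])/d['fx'],(v-d['cy'])/d['fy'],np.ones_like(u)],-1)*d['depth'][...,None]
W=R@d['T'][:3,:3].T+d['T'][:3,3]
m=(terr>0)&(W[...,2]>80)&(W[...,2]<100)
cs,_=cv2.findContours(m.astype(np.uint8),0,1);c=max(cs,key=cv2.contourArea)
p=np.array([world(d,*q[0],90)[:2] for q in c],np.float32);print('rim',cv2.minEnclosingCircle(p),cv2.fitEllipse(p))
E
```

```text
t 6.7 pos [ 449.6 -247.6  192.3] yaw 0.2939 F [-0.2 -0.6  0.3] w 0.9964524360807316
outline ((505.33380126953125, -231.896240234375), 99.6298828125)
2 mid [ 504.80877926 -232.12833612] 158.89787847739234 0.253592017809352
rim ((504.9106750488281, -233.03028869628906), 29.533283233642578) ((504.9654235839844, -232.98704528808594), (57.95613479614258, 58.13494873046875), 70.58197021484375)
```

Emit:
{"method": "apply_moves", "body": {"rows": [{"xyz": [2.7, 0.7, -1], "yaw": 0, "jaw": 8.54}, {"xyz": [2.84, 0.8, -2.5], "yaw": 0, "jaw": 8.54}, {"xyz": [0, 0, -3.4], "yaw": 0, "jaw": 8.54}, {"xyz": [0, 0, -3], "yaw": 0, "jaw": 8.54}, {"xyz": [0, 0, -3], "yaw": 0, "jaw": 8.54}, {"xyz": [0, 0, -2], "yaw": 0, "jaw": 8.54}, {"xyz": [0, 0, 0], "yaw": 0, "jaw": 8.54}, {"xyz": [0, 0, 0], "yaw": 0, "jaw": 5}, {"xyz": [0, 0, 0], "yaw": 0, "jaw": 5}, {"xyz": [0, 0, 0], "yaw": 0, "jaw": 5}]}}

```text
t: 7.75
tool_pos: [505.9, -232.8, 45.0]
tool_rot: [0.0, 0.989, 0.147, 0.001]
force: [-3.2, 3.2, 8.4]
gripper_width: 0.7
```

Emit:
{"method": "apply_moves", "body": {"rows": [{"xyz": [0, 0, 0], "yaw": 0, "jaw": 5}, {"xyz": [0, 0, 0], "yaw": 0, "jaw": 5}, {"xyz": [0, 0, 0], "yaw": 0, "jaw": 5}, {"xyz": [0, 0, 0], "yaw": 0, "jaw": 5}]}}

```text
t: 8.15
tool_pos: [505.9, -232.8, 45.0]
tool_rot: [0.0, 0.989, 0.147, 0.001]
force: [-2.8, 2.5, 8.0]
gripper_width: 0.7
```

Emit:
{"method": "apply_moves", "body": {"rows": [{"xyz": [0, 0, 1], "yaw": 0, "jaw": 5}, {"xyz": [0, 0, 2], "yaw": 0, "jaw": 5}, {"xyz": [0, 0, 3], "yaw": 0, "jaw": 5}, {"xyz": [0, 0, 3], "yaw": 0, "jaw": 5}, {"xyz": [0, 0, 2], "yaw": 0, "jaw": 5}, {"xyz": [0, 0, 0], "yaw": 0, "jaw": 5}, {"xyz": [0, 0, 0], "yaw": 0, "jaw": 5}]}}

```text
t: 8.85
tool_pos: [504.9, -233.1, 153.6]
tool_rot: [0.0, 0.989, 0.146, 0.0]
force: [0.0, 0.2, -5.2]
gripper_width: 0.697
```

```bash
python3 - <<'E'
from h import *
s,d=wcam('w5')
E
```

```text
t 8.85 pos [ 504.9 -233.1  153.6] yaw 0.2937 F [ 0.   0.2 -5.2] w 0.6967297453907557
```

View pics/w5.png

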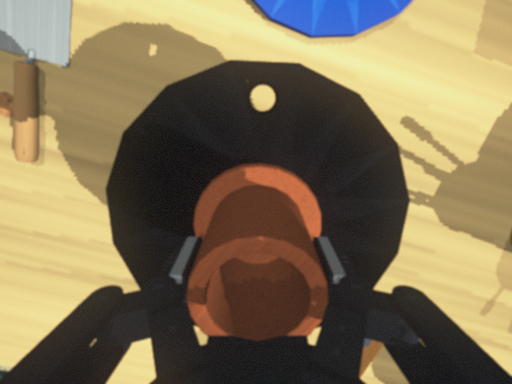

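```bash
cat > hole.py <<'E'
from h import *
import sys
d=np.load(sys.argv[1]+'.npz');zt=float(sys.argv[2]);f=d['frame'];hsv=cv2.cvtColor(f,cv2.COLOR_BGR2HSV)
dark=(hsv[...,2]<60).astype(np.uint8)
dark[330:]=1
cs,h=cv2.findContours(dark,cv2.RETR_CCOMP,1)
k=max(range(len(cs)),key=lambda i:cv2.contourArea(cs[i]))
for i,c in enumerate(cs):
    a=cv2.contourArea(c)
    if h[0][i][3]==k and 100<a<1500:
        m=cv2.moments(c);u,v=m['m10']/m['m00'],m['m01']/m['m00'];
        if v<200: print('hole',u,v,a,world(d,u,v,zt-6)[:2],world(d,u,v,zt-12)[:2],world(d,u,v,zt)[:2])
# bat top plane from depth
v,u=np.mgrid[:384,:512]
R=np.stack([(u-d['cx'])/d['fx'],(v-d['cy'])/d['fy'],np.ones_like(u)],-1)*d['depth'][...,None]
W=R@d['T'][:3,:3].T+d['T'][:3,3]
m=(dark>0)&(W[...,2]>zt-12)&(W[...,2]<zt+8)&(v<280)
A=np.c_[W[m][:,:2],np.ones(m.sum())];s=np.linalg.lstsq(A,W[m][:,2],rcond=None)[0];print('plane grad',s[:2],'z mean',W[m][:,2].mean(),m.sum())
E
python3 hole.py w5 120.6; python3 hole.py w2 12
```

```text
hole 262.40159189580316 97.2409551374819 691.0 [ 581.75285343 -213.10173732] [ 581.76314665 -213.2082955 ] [ 581.74256022 -212.99517914]
plane grad [-0.00092704 -0.00029282] z mean 119.49854392426073 36435
plane grad [0.00031003 0.00089645] z mean 11.117352486930162 23031
```

The board is held level at a 60 mm opening, and the hole at (262,97) puts the board axis within 1 mm of the TCP. Now I carry it to the wheel and turn it +0.223.

Emit:
{"method": "apply_moves", "body": {"rows": [{"xyz": [0.2, 1, 0.5], "yaw": 0.023, "jaw": 5}, {"xyz": [0.8, 4, 0.5], "yaw": 0.025, "jaw": 5}, {"xyz": [0.8, 4, 0], "yaw": 0.025, "jaw": 5}, {"xyz": [0.8, 4, 0], "yaw": 0.025, "jaw": 5}, {"xyz": [0.8, 4, 0], "yaw": 0.025, "jaw": 5}, {"xyz": [0.8, 4, 0], "yaw": 0.025, "jaw": 5}, {"xyz": [0.8, 4, 0], "yaw": 0.025, "jaw": 5}, {"xyz": [0.8, 4, 0], "yaw": 0.025, "jaw": 5}, {"xyz": [0.8, 4, 0], "yaw": 0.025, "jaw": 5}, {"xyz": [0.8, 4, 0], "yaw": 0, "jaw": 5}]}}

```text
t: 9.9
tool_pos: [578.5, 139.4, 162.7]
tool_rot: [-0.0, 0.966, 0.257, -0.001]
force: [0.9, -2.1, -5.0]
gripper_width: 0.699
```

Emit:
{"method": "apply_moves", "body": {"rows": [{"xyz": [0.5, 2.5, 0], "yaw": 0, "jaw": 5}, {"xyz": [0.12, 1.9, 0], "yaw": 0, "jaw": 5}, {"xyz": [0, 0, 0], "yaw": 0, "jaw": 5}, {"xyz": [0, 0, 0], "yaw": 0, "jaw": 5}, {"xyz": [0, 0, 0], "yaw": 0, "jaw": 5}]}}

```text
t: 10.4
tool_pos: [585.0, 180.3, 162.9]
tool_rot: [0.0, 0.967, 0.255, -0.0]
force: [-0.2, 0.2, -5.1]
gripper_width: 0.702
```

```bash
python3 - <<'E'
from h import *
s,d=wcam('w6')
grab('scene','scene6');grab('side','side6')
f=np.load('side6.npz')['frame'];g=np.load('scene6.npz')['frame']
cv2.imwrite('pics/c6.png',np.hstack([cv2.resize(f[120:260,130:290],(400,350)),cv2.resize(g[120:260,230:390],(400,350))]))
E
python3 hole.py w6 131
```

```text
t 10.4 pos [585.  180.3 162.9] yaw 0.5165 F [-0.2  0.2 -5.1] w 0.7020450526686537
hole 262.39713774597493 97.08676207513417 559.0 [655.513115   216.94626022] [655.54127352 216.84496241] [655.48495647 217.04755804]
plane grad [-0.0024415  -0.00078688] z mean 128.7032156548674 35981
```

View pics/w6.png

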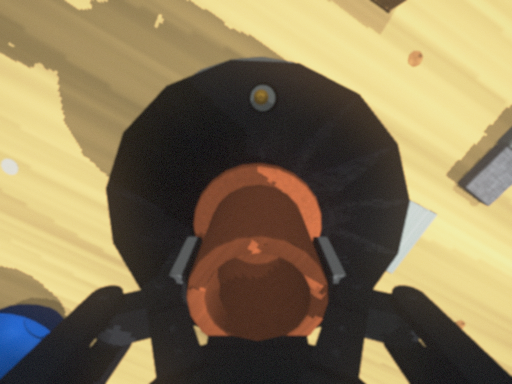

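View pics/c6.png

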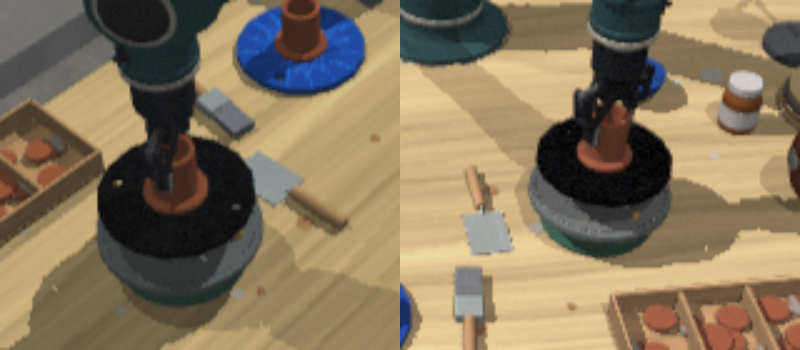

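The brass pin shows through the bat's hole at (262,97), well centred. I lower to just above the pins and look again.

Emit:
{"method": "apply_moves", "body": {"rows": [{"xyz": [0, 0, -1.5], "yaw": 0, "jaw": 5}, {"xyz": [0, 0, -1.5], "yaw": 0, "jaw": 5}, {"xyz": [0, 0, -0.8], "yaw": 0, "jaw": 5}, {"xyz": [0, 0, 0], "yaw": 0, "jaw": 5}, {"xyz": [0, 0, 0], "yaw": 0, "jaw": 5}]}}

```text
t: 11.05
tool_pos: [585.2, 181.1, 125.0]
tool_rot: [-0.0, 0.967, 0.256, -0.0]
force: [0.2, -0.3, -4.1]
gripper_width: 0.697
```

```bash
python3 - <<'E'
from h import *
s,d=wcam('w7')
f=d['frame'];cv2.imwrite('pics/c7.png',cv2.resize(f[60:130,220:300],(640,560),interpolation=0))
E
```

```text
t 11.05 pos [585.2 181.1 125. ] yaw 0.5169 F [ 0.2 -0.3 -4.1] w 0.6966248134390752
```

View pics/c7.png

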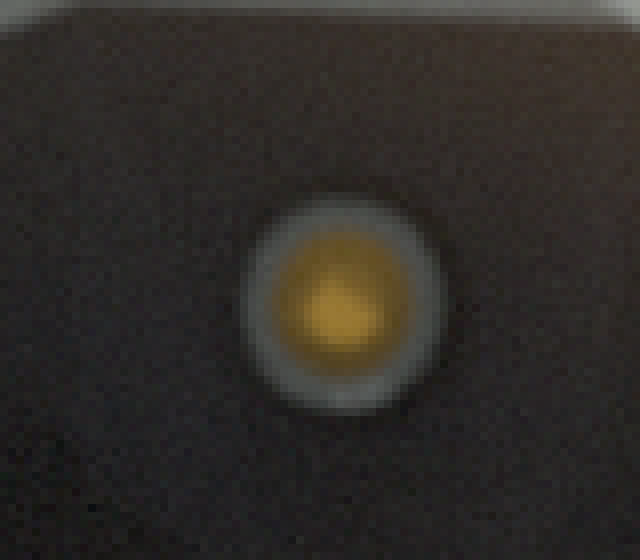

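Pin and hole are concentric, so I lower slowly to the seat, which should be at about TCP 110 mm.

Emit:
{"method": "apply_moves", "body": {"rows": [{"xyz": [0, 0, -0.3], "yaw": 0, "jaw": 5}, {"xyz": [0, 0, -0.3], "yaw": 0, "jaw": 5}, {"xyz": [0, 0, -0.3], "yaw": 0, "jaw": 5}, {"xyz": [0, 0, -0.3], "yaw": 0, "jaw": 5}, {"xyz": [0, 0, 0], "yaw": 0, "jaw": 5}, {"xyz": [0, 0, 0], "yaw": 0, "jaw": 5}]}}

```text
t: 11.7
tool_pos: [585.3, 181.0, 113.2]
tool_rot: [-0.0, 0.967, 0.256, -0.0]
force: [-0.3, 0.2, -5.0]
gripper_width: 0.696
```

Emit:
{"method": "apply_moves", "body": {"rows": [{"xyz": [0, 0, -0.15], "yaw": 0, "jaw": 5}, {"xyz": [0, 0, -0.1], "yaw": 0, "jaw": 5}, {"xyz": [0, 0, 0], "yaw": 0, "jaw": 5}, {"xyz": [0, 0, 0], "yaw": 0, "jaw": 5}]}}

```text
t: 12.1
tool_pos: [585.3, 181.0, 110.7]
tool_rot: [-0.0, 0.967, 0.256, -0.0]
force: [-0.4, 1.1, -5.4]
gripper_width: 0.696
```

Emit:
{"method": "apply_moves", "body": {"rows": [{"xyz": [0, 0, -0.1], "yaw": 0, "jaw": 5}, {"xyz": [0, 0, 0], "yaw": 0, "jaw": 5}, {"xyz": [0, 0, -0.05], "yaw": 0, "jaw": 5}, {"xyz": [0, 0, 0], "yaw": 0, "jaw": 5}, {"xyz": [0, 0, 0], "yaw": 0, "jaw": 5}]}}

```text
t: 12.6
tool_pos: [585.4, 181.0, 110.1]
tool_rot: [0.0, 0.967, 0.256, 0.0]
force: [-6.2, -2.3, 11.4]
gripper_width: 0.698
```

Contact is at TCP 110.1 mm, the expected seat height, with +11 N upward. I release and retreat upward.

Emit:
{"method": "apply_moves", "body": {"rows": [{"xyz": [0, 0, 0], "yaw": 0, "jaw": 6.5}, {"xyz": [0, 0, 0], "yaw": 0, "jaw": 7.5}, {"xyz": [0, 0, 0], "yaw": 0, "jaw": 8.54}, {"xyz": [0, 0, 0], "yaw": 0, "jaw": 8.54}, {"xyz": [0, 0, 0], "yaw": 0, "jaw": 8.54}, {"xyz": [0, 0, 1], "yaw": 0, "jaw": 8.54}, {"xyz": [0, 0, 2], "yaw": 0, "jaw": 8.54}, {"xyz": [0, 0, 3], "yaw": 0, "jaw": 8.54}, {"xyz": [0, 0, 4], "yaw": 0, "jaw": 8.54}, {"xyz": [0, 0, 4], "yaw": 0, "jaw": 8.54}]}}

```text
t: 13.6
tool_pos: [584.9, 181.1, 251.4]
tool_rot: [-0.0, 0.967, 0.256, -0.0]
force: [0.1, -0.2, -0.2]
gripper_width: 1.0
```

Emit:
{"method": "apply_moves", "body": {"rows": [{"xyz": [-2, -1, 0], "yaw": 0, "jaw": 8.54}, {"xyz": [-3, -1.7, 0], "yaw": 0, "jaw": 8.54}, {"xyz": [0, 0, 0], "yaw": 0, "jaw": 8.54}, {"xyz": [0, 0, 0], "yaw": 0, "jaw": 8.54}]}}

```text
t: 14.0
tool_pos: [535.4, 153.8, 250.3]
tool_rot: [0.0, 0.967, 0.255, 0.001]
force: [-0.5, -0.2, 0.4]
gripper_width: 1.0
```

```bash
python3 - <<'E'
from h import *
s,d=wcam('w8');grab('side','side8')
f=np.load('side8.npz')['frame'];cv2.imwrite('pics/c8.png',cv2.resize(f[130:270,110:310],(800,560)))
E
python3 hole.py w8 77
```

```text
t 14.0 pos [535.4 153.8 250.3] yaw 0.5164 F [-0.5 -0.2  0.4] w 0.9998924860493712
plane grad [-0.00060485  0.00053946] z mean 76.0823396901971 21931
```

View pics/w8.png

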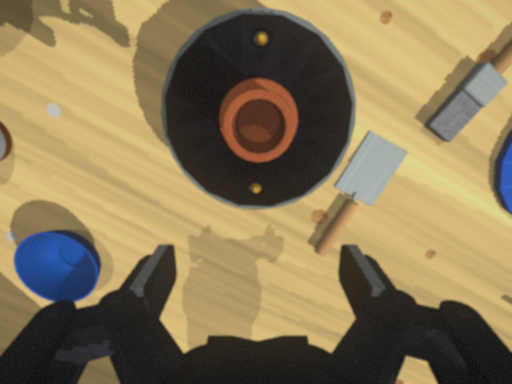

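View pics/c8.png

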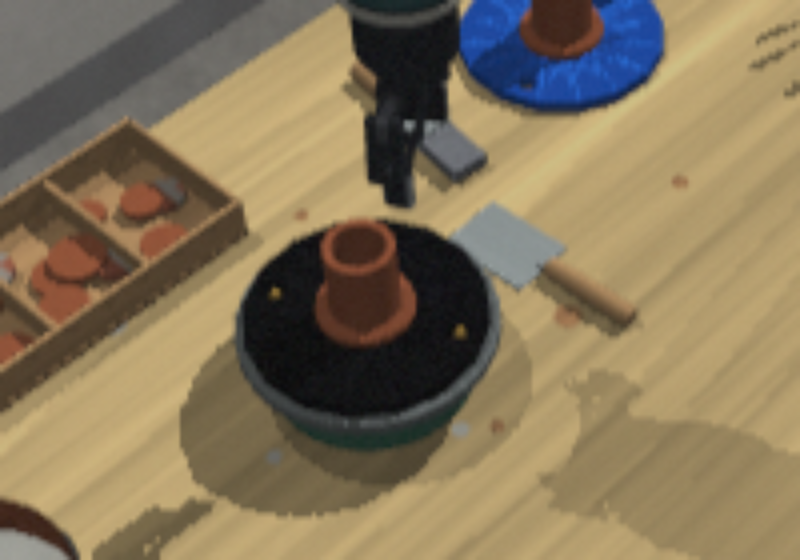

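Both pins show flush in the bat's holes at wrist (262,38) and (256,188). The bat top is level at z ≈ 76–77 mm, matching 65 + 12 for a fully seated bat, and the gripper is clear. I hand in.

```bash
python3 -c "
from cell import env
print(env.job_done())"
```

```text
the job is handed in; nothing more can be done
None
```

The black chuck board is mounted on the green banding wheel and released, and I handed the job in at about 14 s of the 43 s limit. No verdict was reported.

**What I did:** I measured the board and the pins with the wrist camera, then gripped the chuck at a 60 mm opening. I carried the board over and turned it 0.22 rad. After checking that one pin was centred in its hole from above, I lowered the board until it touched at the expected height. I gripped the board once, then let go to measure the pins and gripped it again. A second look showed it had not moved noticeably.

**Last checks:**
- **Pins:** both show inside the bat's holes in the wrist and side pictures.
- **Seating:** the bat's top is level, with a slope under 0.001. It reads 76.1 mm against 77 mm for fully seated; the same camera read the board about 1 mm low on the table too.
- **Gripper:** it is clear, with almost no force on it.
- **Other objects:** the arm's path stayed clear of them, but I did not measure their positions again.
- **Check that failed:** the script that locates holes in the picture found none in the last one, because the pins fill them. I have no final distance in millimetres from hole to pin and judged that fit by eye.

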